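# Release the swing bolt of a carving hold-down

## Robot

A 6-joint arm with a two-finger parallel gripper is mounted at the origin on a cart in front of the work surface, level with it; the furniture and walls round the work are solid. World frame = base frame: x ahead of the robot, y to its left, z up, the work surface at z = 0. Lengths are in m, angles in rad, forces in N, time in s.
With the tool pointing down it reaches from about 0.325 to 0.75 m from the base axis. Payload 7.6 kg.
Tool frame: the origin (TCP) lies at the centre of the arm's flange, where the gripper is bolted on; the fingertips stand 173 mm ahead of it and the grasp point (between the pads) lies 155 mm ahead of it; z points along the fingers, y is the line along which they close (so a half turn about z gives the same grasp; the last joint's range is limited). The gripper opens to 85 mm and grips with 20 to 120 N. Pads are 22 mm wide; open, the fingers measure 114 mm over their backs; the gripper's body (76 mm by 85 mm) begins 54 mm behind the grasp point. The pads swing forward as they close: fully open they stand 13 mm farther back than shut.
Start: joints at [-1.208, 0.052, 1.401, -0, 1.689, -0.07], TCP at [0.22, -0.477, 0.405] pointing down, gripper open.
Joint ranges: [-2.9, 2.9], [-0.91, 2.17], [0.12, 2.37], [-1.06, 4.2], [0.26, 2.73], [-2.93, 2.93]. Speed limits (rad/s): [2.57, 2.57, 3.01, 3.14, 3.14, 3.14].

## Interface

Orientations are given as a unit quaternion [w, x, y, z].
In Python, from rig import arm gives the robot as it stands.
- The arm moves only by the shell command python3 -m jog 'ROWS' [FORCE]. ROWS is JSON, a list that holds one entry, the list of rows, each a list of 5 numbers: the opening, from 0 (shut) to 1 (fully open), then the shift along the world's x, y, z in mm, then the turn about the world's z in rad. In form: [[[gripper, x, y, z, turn], ...]]. A call has 1 to 12 rows; each row shifts and turns the commanded pose from where the row before left it; what a row does not reach is not made up. A row lasts 1/12 s, in which the tool goes at most 41.7 mm and 7.16 degrees, less where a joint would pass 70% of its speed; a pose out of reach is approached as far as the arm can. A call is refused whole if a number of a shift passes 41.7 or a number of a turn 0.125, either way. A call with a gripper value outside its range is refused whole. The fingers move at their own pace and stop on an object; FORCE is the grip in N (left out, the last holds). Time passes only in rows, so rows that do not move let the fingers close. It gives the time, the measured TCP pose, the force, the opening and the grip force at its end, in the units of the state.
- arm.get_obs(): the state, without advancing time (a new reading comes with each control period).
- arm.capture(name): name is "scene" or "top" or "wrist"; returns the picture (480x640x3 uint8, blue, green, red); there is no depth.
- arm.calibration(name): a dict with "fx", "fy", "cx", "cy" (pixels), "R" (3x3) and "t" (3): a world point X has camera coordinates R X + t; the wrist camera has in their place "tool_from_camera" (4x4, takes a point from camera to tool coordinates, whose origin is the TCP and whose axes are the flange's). Camera axes: x right, y down, z forward; pixel columns grow to the right and rows downward; lengths in m; the calibration is good to about 2 mm. A picture is of the moment at which its call begins: read the wrist's pose just before it. calibration takes no time and is no camera call.
- arm.finish_job(): hands the job in; it is judged then, once.
Trained networks look in the newest picture that a camera, given by its name, has taken for a name from the list of things; names that differ only in an ending like _2 or _b are one class to them, and where a whole thing is asked for, a point or a joint stands for the part that bears it (a point fixed in the world has none). Each returns a list of dicts, best first, with "confidence" (0 to 1); they miss things now and then, are a little off and sometimes report something else, mostly with a low value. They report only what shows in the picture. A call takes as long as a camera call.
- arm.find_in(camera, query): "bbox" ([left, top, width, height] in pixels, round what is visible of it).
- arm.cut_out(camera, query): "region" (480x640 bool, what is visible of it) and "bbox" ([left, top, width, height] in pixels, round what is visible of it).
- arm.mark_of(camera, query): "at" ([column, row] in pixels: a listed point, or the origin of a listed thing).
The state is a dict: "t": time; "joint_positions": joint angles; "joint_velocities": joint speeds; "tau": joint torques, N m; "position": TCP position; "orientation": TCP orientation; "contact_force": force on the tool from outside, world axes, zero at the start; "ft_torque": the same for the moment, N m; "opening": opening from 0.0 (shut) to 1.0 (fully open); "grasp_force": force on a finger pad.
Only numpy, scipy, OpenCV 4.12 (cv2) and the standard library are available. Lean on these libraries where they do the work, as an engineer would, in place of code of your own. Each camera call takes 0.05 s, during which the arm holds its last target. There are 200 camera calls.

## Task

Release the blue hold-down strap on the carving jig. Unscrew the brass wing nut (anticlockwise from above) only until it just lifts over the steel lip at the mouth of the strap's slot, at most about an eighth of a turn more, so feel for it: try the bolt outward gently after each small turn, and never drag the nut hard against the strap. Then swing the bolt out of the slot, away from the strap, until it leans over well past halfway down, and leave it there without disturbing the things lying around.

Things in the scene. Friction and masses are not known exactly. Their poses are not given: they have to be found in the camera images.
- jig: Fixed carving jig: wooden board 125x200x22 mm, four dowels, a pale spoon blank on it along its y, held by a fixed blue strap (strap), 36 mm wide, along its x (x -66 to 76). Origin at bench level; -x is its front, roughly towards the robot; z up. The strap's height depends on the blank: its top is at z 63 to 69; behind, at x 62, studs up to z 92.
- pin (a point): Centre of the clevis pin the bolt swings on: on the jig at x -55, y 0, z 16 mm, along the jig's y. Axes as the jig's. Above it the strap's front is forked by a 7.5 mm slot open to -x; a steel lip 3 mm thick (x -66.4 to -63.4), 10 mm high, stands on the strap either side of the slot's mouth, its top at z 73 to 79 (it varies and is not measured: feel for it), side rims as high at y +-17.
- wing_nut: Brass wing nut. Origin on the bolt axis at its underside; z along the bolt to its free end, x along the wings. Hub 16 mm across, 10 high; above it two upright wings (z 9 to 34), 48 mm tip to tip, 10 thick: pinch them across the thickness from above. Anticlockwise loosens; it rises 18 mm a turn, thread friction about 0.13 N m, stays put. Starts with its underside 2 to 9 mm below the lip's top.
- swing_bolt (a joint): Lean of the 6 mm steel eyebolt in rad: 0 upright in the slot (stop), growing as it leans to the jig's -x, up to 1.3; end 108 mm from the pin. Stiff pin (0.14 N m): it stays at any lean, 2 to 4 N at the nut move it. A caught nut has 1 to 2 mm of play. The hub dips as the bolt leans: it passes freely if, upright, it was about 1 mm over the lip; a nearly clear nut catches at up to 0.2 rad.
- sanding_block: Cork sanding block 56 x 100 x 28 mm, loose bystander left of the jig; origin at the centre of its underside.
- whetstone: Whetstone in a wooden tray, 60 x 150 x 30 mm, loose bystander left of the jig; origin at the centre of its underside.
- masking_tape: Roll of masking tape, 87 mm across, 24 mm high, loose bystander right of the jig; origin at the centre of its underside.
- oil_jar: Jar with a dark cap, 60 mm across, 88 mm high, loose bystander right of the jig; origin at the centre of its underside.

How it is judged:
By the outcome, as a careful person would: the job done as asked, in the order asked, and still so for the second after the job is handed in, with the robot touching nothing.
It also fails if it takes over 72 s, if anything falls off the work surface, if the arm or the gripper's body presses on something with over 40 N, if the wrist force passes 120 N, or if a joint passes its speed limit or range.

## Working session

There is one attempt and no reset: what is moved stays moved. The work goes in short steps, Python scripts to look and compute and a shell command to move; the robot and the scene stay as the last step left them, time stands still between calls to the robot, and variables do not carry over. Pictures are saved under pics/ and viewed, at most 10 in all, crops included, and the job is handed in when it is done.

```bash
mkdir -p pics; cat > h.py <<'E'
import numpy as np, cv2
from rig import arm
def q2R(q):
    from scipy.spatial.transform import Rotation as Ro
    return Ro.from_quat([q[1],q[2],q[3],q[0]]).as_matrix()
def cam(name, obs=None):
    c=arm.calibration(name)
    K=np.array([[c['fx'],0,c['cx']],[0,c['fy'],c['cy']],[0,0,1]])
    if 'R' in c: return K,np.array(c['R']),np.array(c['t'])
    T=np.eye(4);T[:3,:3]=q2R(obs['orientation']);T[:3,3]=obs['position']
    W=np.linalg.inv(T@np.array(c['tool_from_camera']))
    return K,W[:3,:3],W[:3,3]
def proj(C,X):
    K,R,t=C; p=K@(R@np.asarray(X,float)+t); return p[:2]/p[2]
def onz(C,px,z):
    K,R,t=C; d=R.T@np.linalg.inv(K)@np.array([px[0],px[1],1.]); o=-R.T@t
    return o+d*(z-o[2])/d[2]
def tri(Cs,pxs):
    A=[];b=[]
    for C,px in zip(Cs,pxs):
        K,R,t=C; d=R.T@np.linalg.inv(K)@np.array([px[0],px[1],1.]);d/=np.linalg.norm(d); o=-R.T@t
        P=np.eye(3)-np.outer(d,d);A.append(P);b.append(P@o)
    return np.linalg.lstsq(np.vstack(A),np.hstack(b),rcond=None)[0]
E
python3 - <<'E'
from h import *
o=arm.get_obs();print(o)
for n in('scene','top'):
    im=arm.capture(n);cv2.imwrite(f'pics/{n}0.png',im)
    for q in('jig','pin','wing_nut','swing_bolt','sanding_block','whetstone','masking_tape','oil_jar'):
        r=arm.mark_of(n,q)[:1]; f=arm.find_in(n,q)[:1]
        print(n,q,[(x['at'],x['confidence']) for x in r],[(x['bbox'],x['confidence']) for x in f])
E
```

```text
{'t': 0.0, 'joint_positions': array([-1.20825344e+00,  5.28377129e-02,  1.40171886e+00,  8.64753626e-06,
        1.68860946e+00, -7.02944820e-02]), 'joint_velocities': array([ 0.00023775,  0.00100548,  0.00056497,  0.00093056, -0.00024632,
       -0.00158727]), 'tau': array([ 6.19375551e-04, -3.81668258e+01, -3.60188735e+01,  2.56786012e-05,
        6.20530453e-03,  7.54896007e-06]), 'position': array([ 0.22022439, -0.47654596,  0.40387468]), 'orientation': array([-7.78931048e-04,  9.76672327e-01,  2.14733663e-01, -1.10297318e-04]), 'contact_force': array([ 0.20313302,  0.71627559, -0.14358112]), 'ft_torque': array([-0.00960977, -0.02473579,  0.02357407]), 'grasp_force': 0.0, 'opening': 1.0008538777096507}
scene jig [([285.5, 252.1], 0.68)] [([241.2, 214.1, 81.2, 58.8], 0.66)]
scene pin [([231.6, 327.4], 0.56)] [([237.6, 217.6, 82.9, 55.4], 0.69)]
scene wing_nut [([301.3, 241.5], 0.69)] [([292.2, 231.4, 11.6, 14.9], 0.46)]Traceback (most recent call last):
  File "<stdin>", line 6, in <module>
ValueError: it knows: jig, masking_tape, oil_jar, pin, sanding_block, whetstone, wing_nut
```

```bash
python3 - <<'E'
from h import *
for n in('top',):
    im=arm.capture(n);cv2.imwrite(f'pics/{n}0.png',im)
    for q in('jig','pin','wing_nut','sanding_block','whetstone','masking_tape','oil_jar'):
        r=arm.mark_of(n,q)[:2]
        print(n,q,[(x['at'],x['confidence']) for x in r])
        C=cam(n)
        for x in r: print('   ',onz(C,x['at'],{'jig':0,'pin':.016,'wing_nut':.073}.get(q,0)))
C1=cam('scene');C2=cam('top')
print(arm.get_obs()['t'])
a=cv2.imread('pics/scene0.png')[150:390,140:460];b=cv2.imread('pics/top0.png')
cv2.imwrite('pics/v1.png',cv2.resize(a,(800,600),interpolation=cv2.INTER_CUBIC))
E
```

```text
top jig [([308.2, 206.9], 0.83)]
    [0.62171042 0.04822389 0.        ]
top pin [([302.1, 223.7], 0.76)]
    [0.5745456 0.0631667 0.016    ]
top wing_nut [([303.3, 225.4], 0.6)]
    [0.56509435 0.05724127 0.073     ]
top sanding_block [([197.5, 279.7], 0.81)]
    [0.42096986 0.34302236 0.        ]
top whetstone []
top masking_tape [([303.6, 222.9], 0.68), ([454.6, 255.5], 0.61)]
    [0.57820372 0.05993526 0.        ]
    [ 0.49617309 -0.3461269   0.        ]
top oil_jar [([443.5, 207.6], 0.67)]
    [ 0.62466668 -0.31593376  0.        ]
0.75
```

View pics/v1.png

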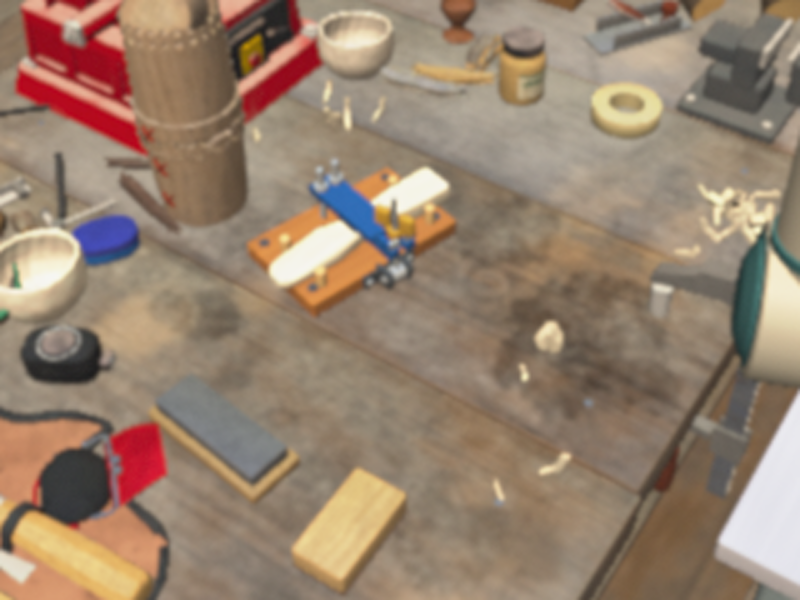

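View pics/top0.png

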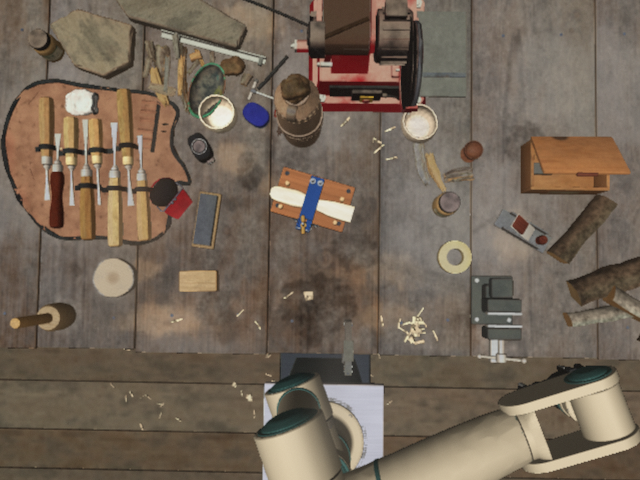

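The scene view shows the jig near (350,240) with its nut at the strap's near end. The top view shows the strap running from (317,182) to (303,228), so the jig's yaw is about -0.29 rad, and nothing blocks the path at this height. I'll move over the jig to look with the wrist camera.

```bash
python3 -m jog '[[[1,19,36,0,0],[1,19,36,0,0],[1,19,36,0,0],[1,19,36,0,0],[1,19,36,0,0],[1,19,36,0,0],[1,19,36,0,0],[1,19,36,0,0],[1,19,36,0,0],[1,19,36,0,0],[1,19,36,0,0],[1,19,36,0,0]]]' && python3 -m jog '[[[1,15,36,0,0],[1,15,36,0,0],[1,10,32,0,0],[1,0,0,0,0],[1,0,0,0,0]]]'
python3 - <<'E'
from h import *
o=arm.get_obs();im=arm.capture('wrist');cv2.imwrite('pics/w1.png',im)
print(arm.calibration('wrist'));print(o['t'],o['position'],o['joint_positions'],o['contact_force'])
C=cam('wrist',o)
for q,z in(('jig',0),('pin',.016),('wing_nut',.073)):
    for x in arm.mark_of('wrist',q)[:2]: print(q,x,onz(C,x['at'],z))
E
```

```text
t: 1.75
position: [0.4486, -0.0425, 0.4051]
orientation: [0.0, 0.977, 0.215, 0.0]
contact_force: [0.8, -0.8, -0.3]
opening: 0.997
grasp_force: 0.0
t: 2.17
position: [0.4884, 0.0608, 0.4044]
orientation: [0.0, 0.976, 0.216, -0.0]
contact_force: [-1.0, 0.2, 0.1]
opening: 0.997
grasp_force: 0.0
{'fx': 387.1839933674502, 'fy': 387.1839933674502, 'cx': 320.2435280999894, 'cy': 238.15066045401352, 'tool_from_camera': array([[ 1.43266116e-03, -9.45713864e-01, -3.24997284e-01,
         8.39223563e-02],
       [ 9.99998974e-01,  1.35088857e-03,  4.77252102e-04,
        -7.06862588e-06],
       [-1.23088122e-05, -3.24997634e-01,  9.45714829e-01,
         3.03329636e-02],
       [ 0.00000000e+00,  0.00000000e+00,  0.00000000e+00,
         1.00000000e+00]])}
2.1667 [0.48838611 0.06077152 0.40439444] [ 4.88108644e-02 -4.07669379e-02  1.49468901e+00 -2.82055973e-04
  1.68843270e+00  1.18366500e+00] [-0.96774175  0.1809793   0.06748402]
jig {'at': [363.4, 123.0], 'confidence': 0.39} [0.56687976 0.05320516 0.        ]
pin {'at': [363.4, 124.5], 'confidence': 0.55} [0.56563703 0.05446133 0.016     ]
wing_nut {'at': [364.7, 121.1], 'confidence': 0.67} [0.56802134 0.06134058 0.073     ]
```

View pics/w1.png

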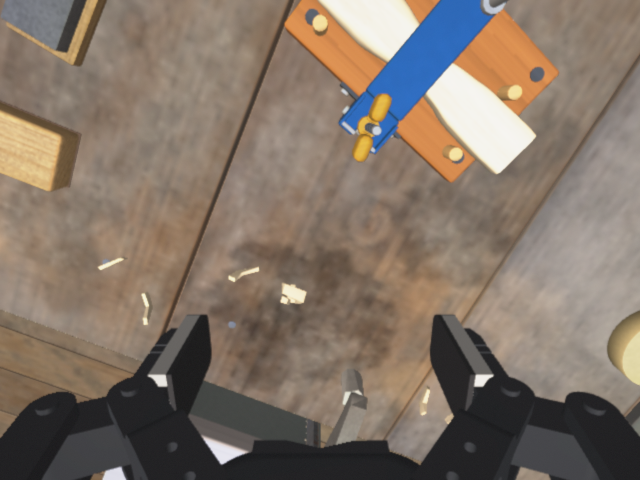

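The wrist view shows the nut with wing tips near (381,105) and (361,150), the bolt end at (374,128), and the strap front corners at about (341,124) and (378,152). Next I'll compute the geometry.

```bash
python3 - <<'E'
from h import *
o=arm.get_obs();C=cam('wrist',o)
im=cv2.imread('pics/w1.png')
hsv=cv2.cvtColor(im,cv2.COLOR_BGR2HSV)
m=((hsv[...,0]>100)&(hsv[...,0]<125)&(hsv[...,1]>150)).astype(np.uint8)
cs=max(cv2.findContours(m,0,1)[0],key=cv2.contourArea)
ys,xs=np.where(cv2.drawContours(np.zeros_like(m),[cs],-1,1,-1)>0)
P=np.array([onz(C,(x,y),.066)[:2] for x,y in zip(xs[::5],ys[::5])])
r=cv2.minAreaRect((P*1000).astype(np.float32));print('strap rect',r, cv2.boxPoints(r))
a=onz(C,(381,103),.1);b=onz(C,(361,152),.1);print('wings',a,b,np.arctan2(*(a-b)[[1,0]]),np.linalg.norm(a-b),(a+b)/2)
print('end',onz(C,(375,129),.124))
c=cv2.resize(im[80:180,310:444],(800,600),interpolation=cv2.INTER_CUBIC);cv2.imwrite('pics/w1c.png',c)
E
```

```text
strap rect ((613.8447265625, 41.661563873291016), (36.63065719604492, 122.80865478515625), 75.13814544677734) [[549.7969    39.708496]
 [668.4972     8.209379]
 [677.8926    43.61463 ]
 [559.19226   75.11375 ]]
wings [0.58261762 0.05696556 0.1       ] [0.54820642 0.05461367 0.1       ] 0.06824058371971155 0.03449147974969542 [0.56541202 0.05578962 0.1       ]
end [0.56586745 0.05642201 0.124     ]
```

View pics/w1c.png

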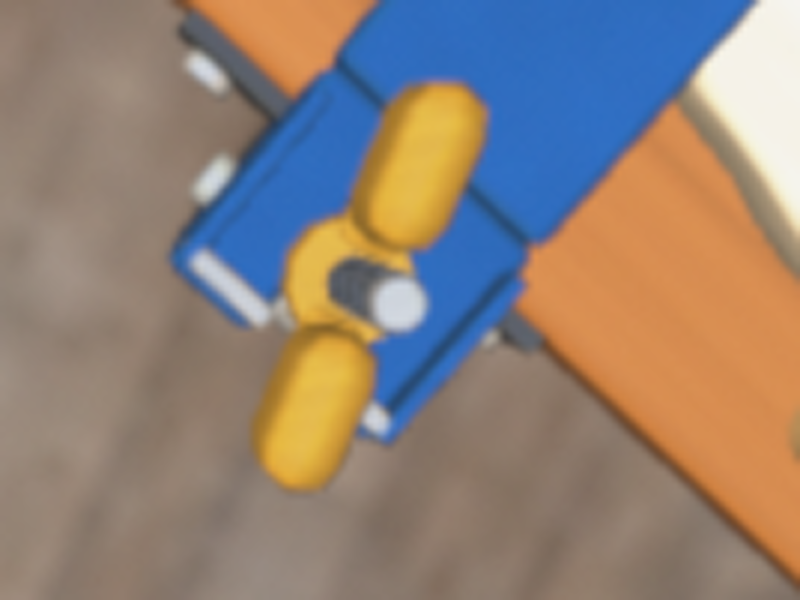

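```bash
python3 -m jog '[[[1,25,-2,-15,-0.118],[1,25,-2,-15,-0.118],[1,26,-1,-15,-0.118],[1,0,0,0,0],[1,0,0,0,0]]]'
python3 - <<'E'
from h import *
o=arm.get_obs();im=arm.capture('wrist');cv2.imwrite('pics/w2.png',im)
print(o['t'],o['position'],o['orientation'],o['joint_positions'],o['contact_force'])
C=cam('wrist',o)
for q,z in(('pin',.016),('wing_nut',.073)):
    for x in arm.mark_of('wrist',q)[:2]: print(q,x,onz(C,x['at'],z))
E
```

```text
t: 2.78
position: [0.5646, 0.0531, 0.3578]
orientation: [0.0, 0.999, 0.039, -0.002]
contact_force: [0.1, -1.0, 0.4]
opening: 1.001
grasp_force: 0.0
2.7833 [0.56462992 0.05307828 0.35779839] [ 6.34631326e-05  9.99245653e-01  3.87856411e-02 -1.94792057e-03] [ 2.86497510e-02  1.89870979e-01  1.34470253e+00 -1.66578781e-04
  1.61091350e+00  1.52184883e+00] [ 0.14596051 -1.03275379  0.35169366]
pin {'at': [316.6, 207.7], 'confidence': 0.92} [0.56661217 0.05617828 0.016     ]
wing_nut {'at': [312.7, 225.3], 'confidence': 0.7} [0.56891144 0.05855099 0.073     ]
```

View pics/w2.png

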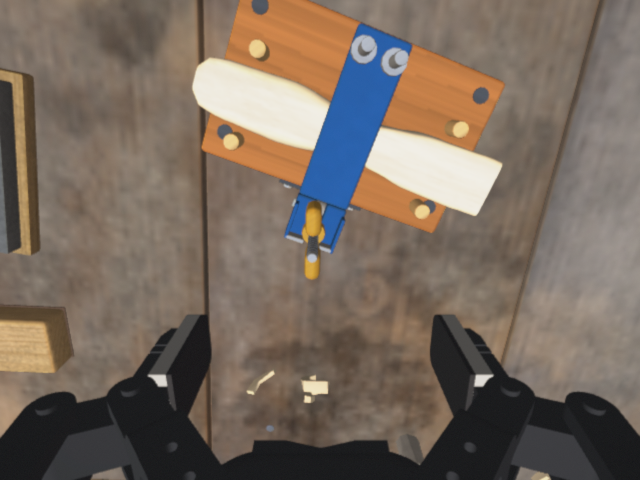

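```bash
python3 - <<'E'
from h import *
o=arm.get_obs();C=cam('wrist',o)
o1=dict(position=[0.48838611,0.06077152,0.40439444],orientation=[0,.9765,.2155,0])
C1=cam('wrist',o1)
print('end tri',tri([C,C1],[(312,257.5),(377,130.5)]),onz(C,(312,257.5),.124),onz(C1,(377,130.5),.124))
for z in(.1,.105):
    a=onz(C,(314,200),z);b=onz(C,(312.5,279),z);print(a,b,a-b,np.linalg.norm(a-b),np.arctan2(*(a-b)[[1,0]]),(a+b)/2)
E
```

```text
end tri [0.56590951 0.05841516 0.12689457] [0.56485173 0.05861494 0.124     ] [0.5658448  0.05773677 0.124     ]
[0.59301271 0.0599415  0.1       ] [0.54023754 0.05694018 0.1       ] [0.05277517 0.00300132 0.        ] 0.05286044791189922 0.056808707427596646 [0.56662512 0.05844084 0.1       ]
[0.59418824 0.05995666 0.105     ] [0.54255444 0.05702025 0.105     ] [0.0516338  0.00293641 0.        ] 0.05171722616237808 0.056808707427596764 [0.56837134 0.05848846 0.105     ]
```

The wings line up with the tool (image column about 313, rows 203 to 278), and the bolt is at about (0.5655, 0.058). I'll descend so the tips end just above the lip, then grip.

```bash
python3 -m jog '[[[0.6,0,3,-30,-0.01],[0.5,1,2,-30,-0.01],[0.5,0,0,-30,0],[0.5,0,0,-12,0],[0.5,0,0,0,0],[0.5,0,0,0,0]]]' 30 && python3 -m jog '[[[0,0,0,0,0],[0,0,0,0,0],[0,0,0,0,0],[0,0,0,0,0],[0,0,0,0,0],[0,0,0,0,0]]]' 30
```

```text
t: 3.43
position: [0.5653, 0.0593, 0.2594]
orientation: [0.0, 1.0, 0.03, 0.001]
contact_force: [0.2, 0.1, 0.8]
opening: 0.499
grasp_force: 0.0
t: 3.93
position: [0.5657, 0.0588, 0.2601]
orientation: [0.001, 1.0, 0.029, 0.002]
contact_force: [-2.0, -4.4, 5.4]
opening: 0.105
grasp_force: 34.3
```

```bash
python3 -m jog '[[[0,0,-1,1,0],[0,0,0,0.3,0.1],[0,0,0,0.3,0.1],[0,0,0,0.3,0.1],[0,0,0,0.3,0.1],[0,0,0,0,0],[0,0,0,0,0]]]' 40
python3 - <<'E'
from h import *
o=arm.get_obs();print(o['position'],o['contact_force'],o['ft_torque'],o['joint_positions'][5]);C=cam('wrist',o)
im=arm.capture('wrist');cv2.imwrite('pics/w3.png',cv2.resize(im[100:400,120:520],(800,600)))
E
```

```text
t: 4.52
position: [0.5656, 0.0586, 0.2613]
orientation: [0.0, 0.974, 0.226, 0.001]
contact_force: [-1.0, 2.0, 6.0]
opening: 0.105
grasp_force: 40.8
[0.56556674 0.05856991 0.26128579] [-1.03322577  1.98839916  5.95346848] [ 0.16115932 -0.08045041  0.0774072 ] 1.1527031514482726
```

View pics/w3.png

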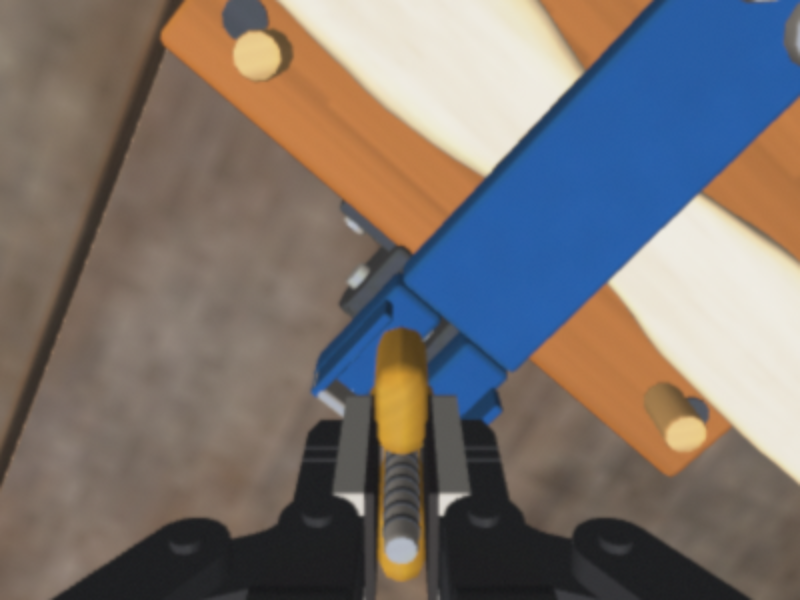

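The fingers grip the wings squarely (crop around (400,440)) and the nut turned with them. I'll turn a little more, then make the first gentle try outward.

```bash
python3 -m jog '[[[0,0,0,1.5,0.1],[0,0,0,0.4,0.1],[0,0,0,0.4,0.1],[0,0,0,0,0],[0,0,0,0,0]]]' && python3 -m jog '[[[0,-1,0.3,0,0],[0,-1,0.3,0,0],[0,-0.9,0.2,0,0],[0,0,0,0,0],[0,0,0,0,0]]]'
```

```text
t: 4.98
position: [0.5654, 0.0587, 0.2624]
orientation: [-0.0, 0.93, 0.368, 0.001]
contact_force: [3.9, 2.4, -1.2]
opening: 0.105
grasp_force: 40.2
t: 5.4
position: [0.5629, 0.0593, 0.2625]
orientation: [0.001, 0.93, 0.369, 0.002]
contact_force: [7.0, 2.5, -3.5]
opening: 0.104
grasp_force: 40.1
```

```bash
python3 -m jog '[[[0,-1,0.3,0,0],[0,0,0,0,0],[0,0,0,0,0]]]'&& python3 -m jog '[[[0,-1,0.3,0,0],[0,0,0,0,0],[0,0,0,0,0]]]'
```

```text
t: 5.65
position: [0.5621, 0.0595, 0.2626]
orientation: [0.001, 0.93, 0.369, 0.002]
contact_force: [10.3, 0.3, -4.4]
opening: 0.104
grasp_force: 40.1
t: 5.9
position: [0.5614, 0.0597, 0.2626]
orientation: [0.001, 0.93, 0.369, 0.003]
contact_force: [14.2, 1.6, -4.9]
opening: 0.101
grasp_force: 40.2
```

```bash
python3 -m jog '[[[0,2.5,-0.7,0,0],[0,2.4,-0.7,0,0],[0,0,0,0.3,0.1],[0,0,0,0.3,0.1],[0,0,0,0.3,0.1],[0,0,0,0,0],[0,0,0,0,0]]]' && python3 -m jog '[[[0,-1,0.3,0,0],[0,-1,0.3,0,0],[0,-1,0.2,0,0],[0,-0.9,0.2,0,0],[0,0,0,0,0],[0,0,0,0,0]]]'
```

```text
t: 6.48
position: [0.5653, 0.0587, 0.2632]
orientation: [-0.0, 0.864, 0.503, 0.0]
contact_force: [3.7, 4.1, 0.5]
opening: 0.103
grasp_force: 40.3
t: 6.98
position: [0.562, 0.0595, 0.2634]
orientation: [0.001, 0.864, 0.503, 0.002]
contact_force: [9.7, 3.8, -3.7]
opening: 0.102
grasp_force: 40.5
```

```bash
python3 -m jog '[[[0,2,-0.5,0,0],[0,1.9,-0.5,0,0],[0,0,0,0.3,0.1],[0,0,0,0.3,0.1],[0,0,0,0.3,0.1],[0,0,0,0,0],[0,0,0,0,0]]]' && python3 -m jog '[[[0,-1,0.3,0,0],[0,-1,0.3,0,0],[0,-1,0.2,0,0],[0,-0.9,0.2,0,0],[0,0,0,0,0],[0,0,0,0,0]]]'
```

```text
t: 7.57
position: [0.5652, 0.0587, 0.2641]
orientation: [-0.0, 0.779, 0.627, 0.0]
contact_force: [1.2, 5.1, 0.9]
opening: 0.101
grasp_force: 40.4
t: 8.07
position: [0.5618, 0.0596, 0.2642]
orientation: [0.001, 0.78, 0.626, 0.001]
contact_force: [6.9, 3.7, -0.6]
opening: 0.104
grasp_force: 40.7
```

```bash
python3 -m jog '[[[0,-1,0.3,0,0],[0,0,0,0,0],[0,0,0,0,0]]]'
```

```text
t: 8.32
position: [0.561, 0.0598, 0.2643]
orientation: [0.001, 0.78, 0.626, 0.002]
contact_force: [8.3, 3.6, -2.5]
opening: 0.107
grasp_force: 41.2
```

```bash
python3 -m jog '[[[0,-1,0.3,0,0],[0,-0.5,0.1,0,0],[0,0,0,0,0],[0,0,0,0,0]]]'
```

```text
t: 8.65
position: [0.5597, 0.0601, 0.2644]
orientation: [0.002, 0.78, 0.626, 0.002]
contact_force: [10.5, 3.3, -3.2]
opening: 0.103
grasp_force: 42.3
```

```bash
python3 -m jog '[[[0.22,0,0,0,0],[0.22,0,0,0,0],[0.22,0,0,0,0]]]'; python3 -m jog '[[[0.22,-2,0.5,0,0],[0.22,-1,0.3,0,0],[0.22,0,0,0,0],[0.22,0,0,0,0]]]';  python3 -m jog '[[[0.22,-1,0.3,0,0],[0.22,-1,0.3,0,0],[0.22,0,0,0,0],[0.22,0,0,0,0]]]'
```

```text
t: 8.9
position: [0.5585, 0.0598, 0.2635]
orientation: [-0.0, 0.779, 0.627, -0.001]
contact_force: [-0.7, -0.4, 0.8]
opening: 0.219
grasp_force: 0.0
t: 9.23
position: [0.5558, 0.0607, 0.264]
orientation: [0.0, 0.778, 0.628, 0.0]
contact_force: [2.9, -2.3, -1.7]
opening: 0.225
grasp_force: 1.7
t: 9.57
position: [0.5538, 0.0613, 0.2642]
orientation: [0.0, 0.778, 0.628, -0.0]
contact_force: [1.9, -3.5, -1.5]
opening: 0.218
grasp_force: 1.5
```

```bash
python3 -m jog '[[[0.22,-1,0.3,0,0],[0.22,-1,0.3,0,0],[0.22,0,0,0,0],[0.22,0,0,0,0]]]'; python3 -m jog '[[[0.22,-1,0.3,0,0],[0.22,-1,0.3,0,0],[0.22,0,0,0,0],[0.22,0,0,0,0]]]'
python3 - <<'E'
from h import *
im=arm.capture('wrist');cv2.imwrite('pics/w4.png',cv2.resize(im[100:400,120:520],(800,600)))
E
```

```text
t: 9.9
position: [0.5519, 0.0619, 0.2642]
orientation: [0.0, 0.778, 0.628, 0.0]
contact_force: [4.0, -3.2, -1.5]
opening: 0.222
grasp_force: 2.2
t: 10.23
position: [0.55, 0.0625, 0.2642]
orientation: [0.001, 0.778, 0.628, 0.0]
contact_force: [4.0, -2.8, -1.5]
opening: 0.219
grasp_force: 2.4
```

View pics/w4.png

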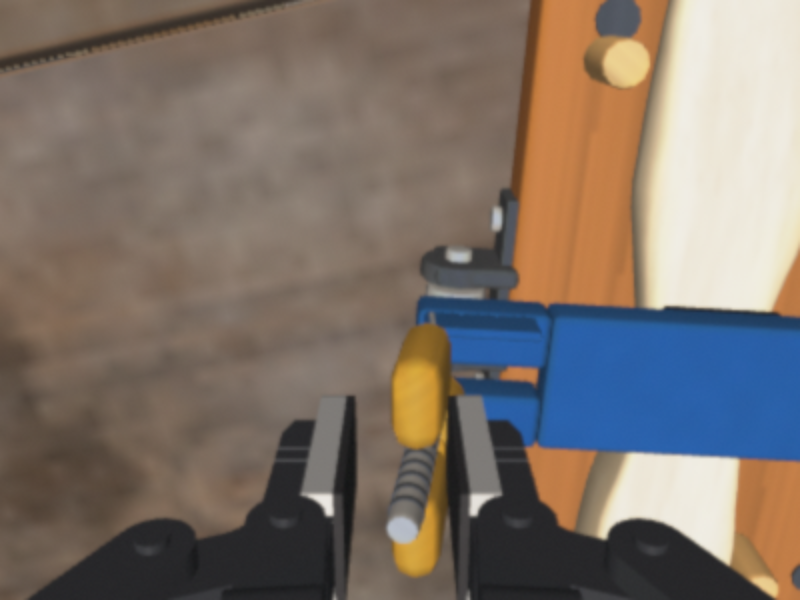

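The bolt leans out under light force: the end is at (403,528), left of the hub at (455,385), and the hub is riding over the lip. I'll keep stepping gently.

```bash
for i in 1; do python3 -m jog '[[[0.22,-1,0.3,0,0],[0.22,-1,0.3,0,0],[0.22,-1,0.3,0,0],[0.22,0,0,0,0],[0.22,0,0,0,0]]]'; python3 -m jog '[[[0.22,-1,0.3,0,0],[0.22,-1,0.3,0,0],[0.22,-1,0.3,0,0],[0.22,0,0,0,0],[0.22,0,0,0,0]]]'; done
```

```text
t: 10.7
position: [0.547, 0.0635, 0.2642]
orientation: [0.0, 0.778, 0.628, 0.0]
contact_force: [5.0, -2.2, -1.6]
opening: 0.217
grasp_force: 2.3
t: 11.12
position: [0.5438, 0.0646, 0.2641]
orientation: [0.0, 0.778, 0.628, 0.0]
contact_force: [4.3, -1.9, -0.8]
opening: 0.219
grasp_force: 1.7
```

```bash
python3 -m jog '[[[0.32,-3.9,1,0,0],[0.42,-3.9,1,0,0],[0.5,-3.9,1,0,0],[0.5,-1.9,0.5,0,0],[0.5,-1.9,0.5,0,0],[0.5,-1.9,0.5,0,0],[0.5,0,0,0,0],[0.5,0,0,0,0]]]';python3 -m jog '[[[0.5,-1.9,0.5,0,0],[0.5,-1.9,0.5,0,0],[0.5,-1.9,0.5,0,0],[0.5,-1.9,0.5,0,0],[0.5,-1.9,0.5,0,0],[0.5,-1.9,0.5,0,0],[0.5,0,0,0,0]]]'
```

```text
t: 11.78
position: [0.5262, 0.0691, 0.264]
orientation: [-0.0, 0.778, 0.628, -0.0]
contact_force: [0.5, -0.7, -0.1]
opening: 0.5
grasp_force: 0.0
t: 12.37
position: [0.5147, 0.0721, 0.264]
orientation: [-0.0, 0.778, 0.628, -0.0]
contact_force: [0.7, -0.4, -0.4]
opening: 0.499
grasp_force: 0.2
```

```bash
python3 - <<'E'
from h import *
im=arm.capture('wrist');cv2.imwrite('pics/w5.png',cv2.resize(im[100:400,120:520],(800,600)))
E
```

```text
(no output)
```

View pics/w5.png

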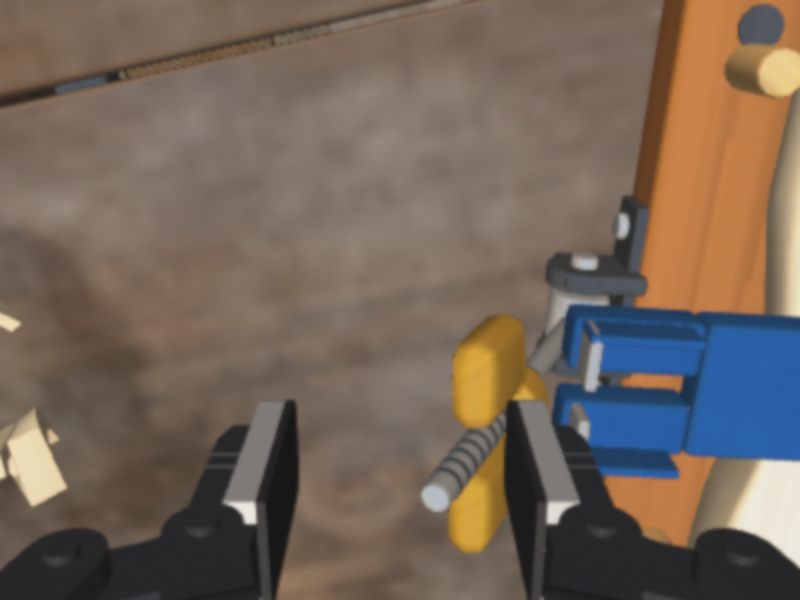

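The bolt has swung clear: the hub at (535,385) is outside the lip, and the bolt end is at (435,495). I'll push on along the arc, out and down.

```bash
python3 -m jog '[[[0.5,-3.9,1,0,0],[0.5,-4.1,1.1,-2.8,0],[0.5,-4.1,1.1,-2.8,0],[0.5,-4.1,1.1,-2.8,0],[0.5,-4.1,1.1,-2.8,0],[0.5,-4.1,1.1,-2.8,0],[0.5,0,0,0,0]]]';python3 -m jog '[[[0.5,-3.4,0.9,-4,0],[0.5,-3.4,0.9,-4,0],[0.5,-3.4,0.9,-4,0],[0.5,-3.4,0.9,-4,0],[0.5,0,0,0,0]]]'
python3 - <<'E'
from h import *
im=arm.capture('wrist');cv2.imwrite('pics/w6.png',cv2.resize(im[100:400,120:520],(800,600)))
E
```

```text
t: 13.0
position: [0.4896, 0.0787, 0.2489]
orientation: [-0.001, 0.778, 0.628, -0.001]
contact_force: [-0.2, 0.7, -0.2]
opening: 0.498
grasp_force: 0.0
t: 13.42
position: [0.4761, 0.0822, 0.2327]
orientation: [-0.001, 0.778, 0.628, -0.001]
contact_force: [-0.9, -0.3, 0.3]
opening: 0.498
grasp_force: 0.0
```

View pics/w6.png

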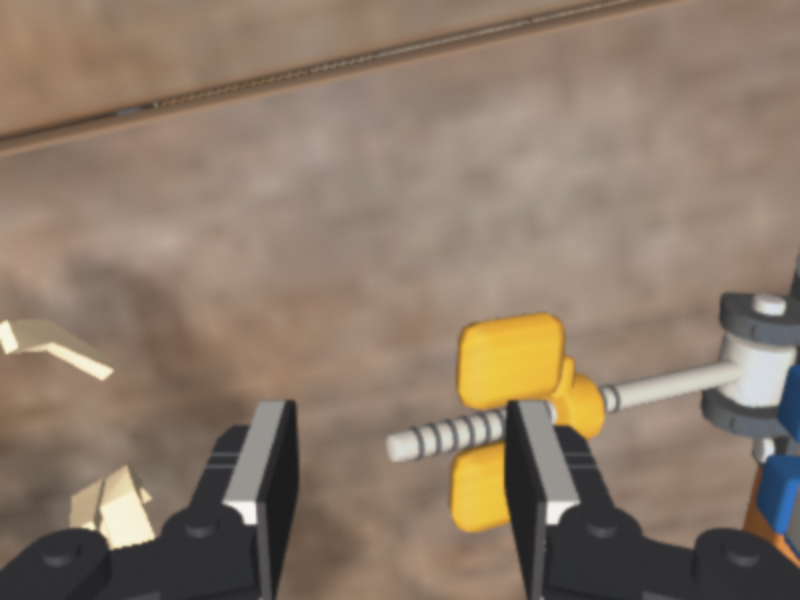

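The bolt now lies far over: end at (400,447), hub at (580,405), pin at (760,370). I'll retreat straight up and check the lean.

```bash
python3 -m jog '[[[0.5,0,0,10,0],[0.5,0,0,30,0],[0.5,0,0,30,0],[0.5,0,0,30,0],[0.5,0,0,30,0],[0.5,0,0,0,0],[0.5,0,0,0,0]]]'
python3 - <<'E'
from h import *
o=arm.get_obs();im=arm.capture('wrist');C=cam('wrist',o)
P=np.array([.5655,.058,.016]);u=np.array([-.966,.257,0])
for th in(.8,.9,1.,1.1,1.2,1.3):
    p=proj(C,P+.108*(np.sin(th)*u+np.cos(th)*np.array([0,0,1])));print(th,p);cv2.circle(im,tuple(int(v) for v in p),2,(0,0,255),-1)
cv2.imwrite('pics/w7.png',im)
E
```

```text
t: 14.05
position: [0.4772, 0.0821, 0.3668]
orientation: [0.001, 0.778, 0.628, 0.002]
contact_force: [1.1, -0.3, 0.2]
opening: 0.502
grasp_force: 0.0
0.8 [338.84806609 239.92954153]
0.9 [327.97042657 235.61253028]
1.0 [318.877781   231.29701537]
1.1 [311.56175678 227.05185373]
1.2 [305.9729032  222.93404486]
1.3 [302.03115296 218.98896741]
```

View pics/w7.png

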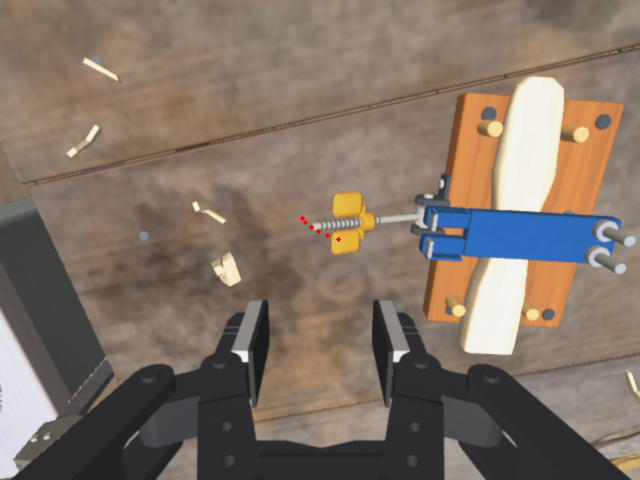

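The bolt end at (312,226) matches a lean of about 1.1 rad. The gripper is clear and nothing else has moved, so I'm handing in.

```bash
python3 -c "
from rig import arm
print(arm.finish_job())"
```

```text
the job is handed in; nothing more can be done
None
```

The strap is released: the wing nut was unscrewed about 1.3 rad, until it passed over the lip. The bolt now leans about 1.1 rad away from the strap, the gripper is clear, and the job is handed in (no verdict was shown).

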